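# Shut a row of flip-top vials in one pass of the fingertips

### The job

The washed sample vials in the rack have dried and their green flip-top lids must be shut to keep the dust out: run your fingertips along the row in a single pass from the yellow end of the rack, folding each lid over in turn and pressing it fully shut with a light touch before going on to the next, and keeping your hand low over the row until the last is shut. Lift nothing, keep the vials upright in the rack and the rack in its place, and leave everything around it as it stands.

Things in the scene. Friction and masses are not known exactly. Their poses are not given: they have to be found in the camera images.
- rack: Blue plastic rack, loose on the table, 116 mm (its x) by 226 mm (its y), 48 mm high, 1 kg. Origin: centre of its underside, z up. Its y runs along the row from the yellow end plate (-y) to the blue one (+y). Two rows of four holes, 52 mm apart, rows 56 mm apart: the flip-top vials stand at x = -28 mm, y = -78, -26, 26, 78 mm; two amber bottles stand in the row at x = +28 mm.
- vial1: Clear empty plastic vial, the first, next to the yellow end plate of the row: 33 mm diameter, rim 72 mm above its foot, loose in a rack hole with 1 mm of play. Origin: centre of its underside (6 mm above the table), z up. Its green lid is hinged on its -y side (yellow-end side), 20 mm from the axis at rim height; the open lid stands up there and folds over towards +y. Turned up to 7 degrees in its hole.
- lid1 (a joint): Opening angle of this lid (a disc 37 mm wide, 4 mm thick): 0 = shut flat, its top face 83 mm above the table; 1.57 = upright on its hinge. Starts at 0.9 to 1.5. Stiff plastic hinge (0.02 N m): under 2 N at the lid's free edge folds it, and it stays where left; no click. The soft lid top gives 1 mm per 4 N of press, at most 3.5 mm.
- lid1_lip (a point): Thumb tab at the free edge of this lid, on its top face, 42 mm from the hinge; with the lid shut it lies on the vial's +y side, 22 mm from the axis and 83 mm above the table.
- vial2: Clear empty plastic vial, the second of the row: 33 mm diameter, rim 72 mm above its foot, loose in a rack hole with 1 mm of play. Origin: centre of its underside (6 mm above the table), z up. Its green lid is hinged on its -y side (yellow-end side), 20 mm from the axis at rim height; the open lid stands up there and folds over towards +y. Turned up to 7 degrees in its hole.
- lid2 (a joint): Opening angle of this lid (a disc 37 mm wide, 4 mm thick): 0 = shut flat, its top face 83 mm above the table; 1.57 = upright on its hinge. Starts at 0.9 to 1.5. Stiff plastic hinge (0.02 N m): under 2 N at the lid's free edge folds it, and it stays where left; no click. The soft lid top gives 1 mm per 4 N of press, at most 3.5 mm.
- lid2_lip (a point): Thumb tab at the free edge of this lid, on its top face, 42 mm from the hinge; with the lid shut it lies on the vial's +y side, 22 mm from the axis and 83 mm above the table.
- vial3: Clear empty plastic vial, the third of the row: 33 mm diameter, rim 72 mm above its foot, loose in a rack hole with 1 mm of play. Origin: centre of its underside (6 mm above the table), z up. Its green lid is hinged on its -y side (yellow-end side), 20 mm from the axis at rim height; the open lid stands up there and folds over towards +y. Turned up to 7 degrees in its hole.
- lid3 (a joint): Opening angle of this lid (a disc 37 mm wide, 4 mm thick): 0 = shut flat, its top face 83 mm above the table; 1.57 = upright on its hinge. Starts at 0.9 to 1.5. Stiff plastic hinge (0.02 N m): under 2 N at the lid's free edge folds it, and it stays where left; no click. The soft lid top gives 1 mm per 4 N of press, at most 3.5 mm.
- lid3_lip (a point): Thumb tab at the free edge of this lid, on its top face, 42 mm from the hinge; with the lid shut it lies on the vial's +y side, 22 mm from the axis and 83 mm above the table.
- vial4: Clear empty plastic vial, the fourth and last, next to the blue end plate of the row: 33 mm diameter, rim 72 mm above its foot, loose in a rack hole with 1 mm of play. Origin: centre of its underside (6 mm above the table), z up. Its green lid is hinged on its -y side (yellow-end side), 20 mm from the axis at rim height; the open lid stands up there and folds over towards +y. Turned up to 7 degrees in its hole.
- lid4 (a joint): Opening angle of this lid (a disc 37 mm wide, 4 mm thick): 0 = shut flat, its top face 83 mm above the table; 1.57 = upright on its hinge. Starts at 0.9 to 1.5. Stiff plastic hinge (0.02 N m): under 2 N at the lid's free edge folds it, and it stays where left; no click. The soft lid top gives 1 mm per 4 N of press, at most 3.5 mm.
- lid4_lip (a point): Thumb tab at the free edge of this lid, on its top face, 42 mm from the hinge; with the lid shut it lies on the vial's +y side, 22 mm from the axis and 83 mm above the table.
- amber1: Amber glass bottle with black screw cap, 31 mm diameter, 74 mm high, in the rack's other row (x = +28 mm), opposite the first vial; leave it alone. Origin: centre of its underside.
- amber2: Amber bottle like amber1, opposite the third vial; leave it alone. Origin: centre of its underside.
- beaker1: Glass beaker, 68 mm diameter, 90 mm high, loose beside the rack's bottle-row side; leave it alone. Origin: centre of its underside.
- beaker2: Small glass beaker, 54 mm diameter, 70 mm high, loose beside the rack's bottle-row side; leave it alone. Origin: centre of its underside.
- marker: White marker pen with red cap, 130 mm long, 12 mm thick, lying beside the rack's vial-row side; leave it alone. Origin: centre of its underside.
- flask: Conical glass flask, 84 mm diameter at the foot, 135 mm high, on the worktop to the robot's left; leave it alone. Origin: centre of its underside.
- wash_bottle: White wash bottle with blue cap and bent spout, 68 mm diameter, 190 mm high, on the worktop to the robot's right; leave it alone. Origin: centre of its underside.
- dish: Shut glass dish, 94 mm diameter, 15 mm high, on the worktop to the robot's left; leave it alone. Origin: centre of its underside.
There are look-alikes about, which are no part of the job. Leave any pink or red look-alike of the vial2 alone.

How it is judged:
On the way, in this order (a step that is already met when the one before it is completed fails the run):
1. the first lid from the yellow end is shut (value of joint lid1 below 0.08 rad), for 0.1 s.
2. the second lid from the yellow end is shut (value of joint lid2 below 0.08 rad), for 0.1 s.
3. the third lid from the yellow end is shut (value of joint lid3 below 0.08 rad), for 0.1 s.
4. the fourth lid from the yellow end is shut (value of joint lid4 below 0.08 rad), for 0.1 s.
At the end, for the whole second after the job is handed in: all four lids shut (within 0.08 rad, i.e. front edge within about 3 mm of flat), every vial upright on the floor of the rack (within 4 mm and 0.1 rad), the rack within 30 mm of where it stood, everything around it within 25 mm (the amber bottles 40 mm) of where it stood, rack and vials at rest (value of joint each of lid1, lid2, lid3, lid4 below 0.08 rad and z of each of vial1, vial2, vial3, vial4 in the frame of rack below 0.01 m and angle between each of vial1, vial2, vial3, vial4's own z axis and vertical below 0.1 rad and linear speed of each of vial1, vial2, vial3, vial4, rack below 0.02 m/s and distance of rack from where it was at the start of the episode below 0.03 m and height (world z) of rack below 0.005 m and distance of each of amber1, amber2 from where it was at the start of the episode below 0.04 m and distance of each of beaker1, beaker2, marker, flask, wash_bottle, dish from where it was at the start of the episode below 0.025 m); the robot touches nothing.
It fails at once if a vial is lifted out of its hole or tipped (raised 12 mm, or 0.25 rad) (height (world z) of any of vial1, vial2, vial3, vial4 above 0.018 m or angle between any of vial1, vial2, vial3, vial4's own z axis and vertical above 0.25 rad).
It fails at once if the rack is lifted, tipped or pushed away (10 mm up, 0.12 rad, 40 mm) (height (world z) of rack above 0.01 m or angle between rack's own z axis and vertical above 0.12 rad or distance of rack from where it was at the start of the episode above 0.04 m).
It fails at once if a vial, its lid or the rack is pressed with more than 30 N (contact force between the fingers and vial1 above 30 N or contact force between the fingers and vial2 above 30 N or contact force between the fingers and vial3 above 30 N or contact force between the fingers and vial4 above 30 N or contact force between the fingers and rack above 30 N).
It fails at once if the hand leaves the row (fingers more than about 85 mm above the shut lids) between the first lid and the last (value of joint lid1 below 0.08 rad and value of joint lid4 above 0.08 rad and z of the grasp point in the frame of rack above 0.19 m).
It fails at once if something standing around is disturbed (moved more than 25 mm; bottles in the rack 40 mm) (distance of any of amber1, amber2 from where it was at the start of the episode above 0.04 m or distance of any of beaker1, beaker2, marker, flask, wash_bottle, dish from where it was at the start of the episode above 0.025 m).
It also fails if it takes over 45 s, if anything falls off the work surface, if the arm or the gripper's body presses on something with over 40 N, if the wrist force passes 120 N, or if a joint passes its speed limit or range.

### The arm

A 7-joint arm with a two-finger parallel gripper is mounted at the origin on the work surface. World frame = base frame: x ahead of the robot, y to its left, z up, the work surface at z = 0. Lengths are in m, angles in rad, forces in N, time in s.
With the tool pointing down it reaches from about 0.4 to 0.85 m from the base axis. Payload 6.9 kg.
Tool frame: the origin (TCP) lies on the mounting face of the last link; the fingertips stand 173 mm ahead of it and the grasp point (between the pads) lies 155 mm ahead of it; z points along the fingers, y is the direction in which the jaws open and shut (so a half turn about z gives the same grasp; the last joint's range is limited). The gripper opens to 85 mm and grips with 20 to 120 N. Pads are 22 mm wide; open, the fingers measure 114 mm over their backs; the gripper's body (76 mm by 85 mm) begins 54 mm behind the grasp point. The pads swing forward as they close: fully open they stand 13 mm farther back than shut.
Start: joints at [-1.044, 0.507, -0.238, 1.5, 0.126, 1.149, -0.155], TCP at [0.255, 0.57, 0.405] pointing down, gripper open.
Joint ranges: [-3.08, 3.08], [-0.24, 2.05], [-1.43, 1.35], [0, 2.5], [-1.52, 4.66], [0.17, 1.96], [-2.89, 2.89]. Speed limits (rad/s): [2.39, 2.39, 3.14, 3.14, 3.14, 3.14, 3.14].

### API

Orientations are given as a unit quaternion [x, y, z, w].
In Python, from cell import robot gives the robot as it stands.
- The arm moves only by the tool drive_tool, never from a script. Its argument "series" is a list of rows, each a list of 2 entries, a list of its own where there are three numbers: the shift along the tool's x, y, z in cm, then the turn about the tool's z in rad. In form: [[[dx, dy, dz], turn], ...]. A call has 1 to 8 rows; each row is the pose to reach, as a shift and turn from the pose commanded when the call began, along the tool's axes at that moment; what a row does not reach only later rows make up. A row lasts 1/12 s, in which the tool goes at most 41.7 mm and 7.16 degrees, less where a joint would pass 70% of its speed; a pose out of reach is approached as far as the arm can. A call with a gripper value outside its range is refused whole. "hand" is the closure, from 0 (fully open) to 1 (shut), set as the call begins (left out, the last holds). The fingers move at their own pace and stop on an object; the grip force is fixed at half the most. Time passes only in rows, so rows that repeat a pose let the fingers close. It gives the time, the measured TCP pose, the force and the opening at its end, in the units of the state.
- robot.get_obs(): the state, without advancing time (a new reading comes with each control period).
- robot.read_camera(name): name is "side" or "top"; returns a dict with "color" (420x560x3 uint8, red, green, blue), "depth" (420x560 float32, m along the optical axis (not along the pixel's ray), 0 where there is no reading), "fx", "fy", "cx", "cy" (pixels), "dist_coeffs" ([k1, k2, p1, p2, k3] as OpenCV has them; the pictures are not rectified), "rvec" (rotation vector, rad) and "tvec" (3), from world to camera coordinates, as OpenCV has them. Camera axes: x right, y down, z forward; pixel columns grow to the right and rows downward; lengths in m; the calibration is good to about 2 mm. A picture is of the moment at which its call begins.
- robot.hand_in(): hands the job in, once; it reports no verdict.
The state is a dict: "time": time; "qpos": joint angles; "qd": joint speeds; "tau": joint torques, N m; "tcp_pos": TCP position; "ee_rot": TCP orientation; "force": force on the tool from outside, world axes, zero at the start; "ft_torque": the same for the moment, N m; "grip_width": finger opening in m.
Only numpy, scipy, OpenCV 4.12 (cv2) and the standard library are available. Lean on these libraries where they do the work, as an engineer would, in place of code of your own. Each camera call takes 0.05 s, during which the arm holds its last target.

## Working session

There is one attempt and no reset: what is moved stays moved. The work goes in short steps, Python scripts to look and compute and a tool call to move; the robot and the scene stay as the last step left them, time stands still between calls to the robot, and variables do not carry over. Pictures are saved under pics/ and viewed, and the job is handed in when it is done.

Besides the shell and the picture viewer there is one more tool, called by a JSON object that holds its "op" and its "data". drive_tool: Moves the arm, as the interface text tells. Its arguments: {"type":"object","properties":{"series":{"type":"array","items":{"type":"array"}},"hand":{"type":"number"}},"required":["series"]}

```bash
ls; mkdir -p pics; cat > h.py <<'E'
import numpy as np, cv2
from cell import robot
def cam(n):
    c=robot.read_camera(n); np.savez('/tmp/%s.npz'%n,**c); return c
def load(n): return dict(np.load('/tmp/%s.npz'%n))
def world(c):
    K=np.array([[c['fx'],0,c['cx']],[0,c['fy'],c['cy']],[0,0,1]],float)
    h,w=c['depth'].shape
    uv=np.stack(np.meshgrid(np.arange(w),np.arange(h)),-1).reshape(-1,1,2).astype(float)
    n=cv2.undistortPoints(uv,K,np.array(c['dist_coeffs'],float))[:,0]
    z=c['depth'].reshape(-1,1)
    P=np.hstack([n*z,z]); R=cv2.Rodrigues(np.array(c['rvec'],float))[0]
    W=(P-np.array(c['tvec']).reshape(1,3))@R
    W[z[:,0]==0]=np.nan
    return W.reshape(h,w,3)
E
python3 - <<'E'
from h import *
for n in ('side','top'):
    c=cam(n); cv2.imwrite('pics/%s0.png'%n,c['color'][:,:,::-1])
    R=cv2.Rodrigues(np.array(c['rvec'],float))[0]; print(n,-R.T@np.array(c['tvec']).ravel(),c['fx'])
print(robot.get_obs())
E
```

```text
pics
side [ 0.0444006  -0.60252716  0.97173105] 498.4919338777333
top [0.43611569 0.01128435 1.59757132] 515.730178204869
{'time': 0.1, 'qpos': array([-1.0444565 ,  0.50825415, -0.23748755,  1.50099078,  0.12569837,
        1.1488875 , -0.15482167]), 'qd': array([ 0.00018602, -0.00124987, -0.00019962, -0.00024319,  0.00033407,
        0.00147166, -0.00135366]), 'tau': array([-4.91719460e-03, -6.21836472e+01, -2.19511449e+00, -2.50206542e+01,
        1.24280827e-02,  7.68931175e-03, -1.30371515e-05]), 'tcp_pos': array([0.25534692, 0.57028903, 0.40392914]), 'ee_rot': array([ 2.08896833e-01,  9.77937375e-01, -7.64514658e-04, -1.41483736e-04]), 'force': array([0.4083979 , 0.33454209, 0.39930723]), 'ft_torque': array([-0.05714741,  0.02665136,  0.06063504]), 'grip_width': 0.08516016580793687}
```

View pics/side0.png

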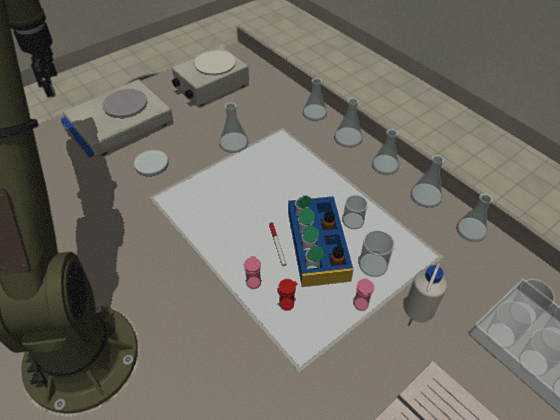

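View pics/top0.png

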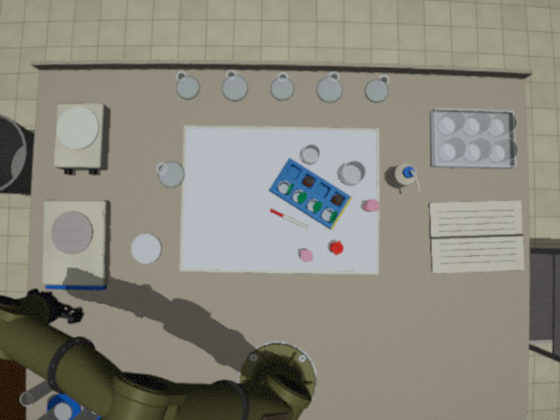

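The side view shows the rack with its yellow end plate at (327,275). The four green-lidded vials run (315,255), (310,235), (307,216), (305,202). The look-alikes stand outside the rack: pink (253,270) and (363,292), red (287,293). Only the green-lidded vials in the rack fit. I'll enlarge and measure.

```bash
python3 - <<'E'
from h import *
s=load('side');t=load('top')
a=cv2.resize(s['color'][180:300,230:410,::-1],None,fx=4,fy=4,interpolation=cv2.INTER_CUBIC)
cv2.imwrite('pics/sc.png',a)
b=cv2.resize(t['color'][140:265,255:385,::-1],None,fx=4.6,fy=4.6,interpolation=cv2.INTER_CUBIC)
cv2.imwrite('pics/tc.png',b)
for n,c in(('side',s),('top',t)):
    W=world(c); hsv=cv2.cvtColor(c['color'],cv2.COLOR_RGB2HSV)
    roi=(W[...,0]>.35)&(W[...,0]<.9)&(abs(W[...,1])<.35)
    for nm,lo,hi in (('blue',(100,120,60),(125,255,255)),('yellow',(18,120,80),(32,255,255)),('green',(60,100,40),(90,255,255))):
        m=(cv2.inRange(hsv,lo,hi)>0)&roi
        nn,lab,st,cen=cv2.connectedComponentsWithStats(m.astype(np.uint8))
        for i in range(1,nn):
            if st[i,4]<12: continue
            P=W[lab==i]; print(n,nm,cen[i].round(0),st[i,4],P.mean(0).round(4),'min',P.min(0).round(3),'max',P.max(0).round(3))
            if nm=='blue' and st[i,4]>300:
                Q=P[abs(P[:,2]-.048)<.006]
                r=cv2.minAreaRect((Q[:,:2]*1000).astype(np.float32)); print('rect',r)
E
```

```text
side blue [320. 236.] 1671 [ 0.5734 -0.0974  0.0448] min [ 0.47  -0.208  0.001] max [0.678 0.029 0.082]
rect ((574.6355590820312, -89.35322570800781), (217.64344787597656, 115.66238403320312), 58.56072235107422)
side yellow [326. 277.] 607 [ 0.5142 -0.1868  0.0293] min [ 0.466 -0.217  0.001] max [ 0.565 -0.156  0.051]
side green [308. 219.] 532 [ 0.5524 -0.0728  0.0977] min [ 0.514 -0.122  0.07 ] max [ 0.594 -0.021  0.118]
side green [315. 253.] 197 [ 0.5018 -0.1576  0.0995] min [ 0.486 -0.168  0.079] max [ 0.518 -0.146  0.119]
top blue [309. 190.] 1776 [ 0.5837 -0.0863  0.0409] min [ 0.473 -0.206 -0.003] max [0.678 0.031 0.101]
rect ((575.2708740234375, -88.01448059082031), (215.47406005859375, 113.69546508789062), 58.45680236816406)
top green [289. 188.] 30 [ 0.5813 -0.0263  0.1108] min [ 0.568 -0.034  0.048] max [ 0.595 -0.019  0.123]
top green [302. 197.] 78 [ 0.5581 -0.0627  0.0989] min [ 0.543 -0.076  0.027] max [ 0.578 -0.051  0.116]
top green [317. 206.] 70 [ 0.5321 -0.1074  0.1014] min [ 0.518 -0.12   0.082] max [ 0.547 -0.095  0.12 ]
top green [333. 216.] 50 [ 0.5029 -0.1538  0.1055] min [ 0.489 -0.164  0.056] max [ 0.518 -0.145  0.122]
```

```bash
sleep 1
```

```text
(no output)
```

View pics/sc.png

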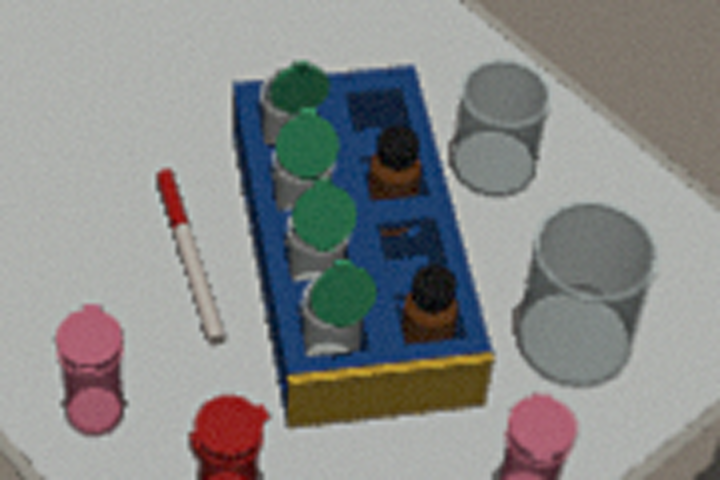

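View pics/tc.png

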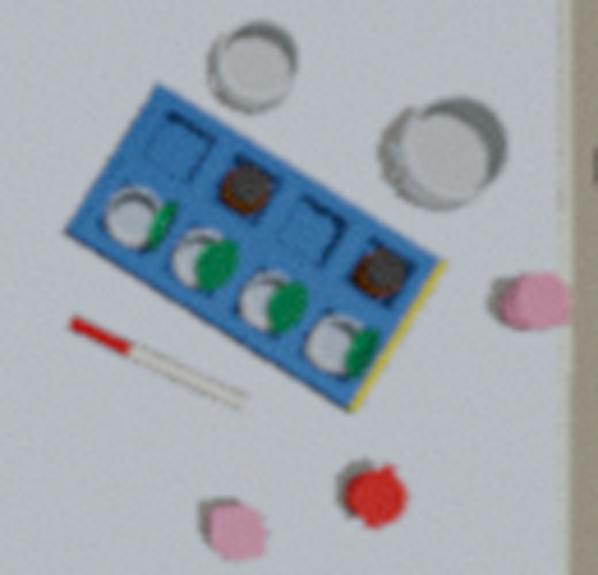

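The crops confirm it: green lids 1–4 stand in the rack from the yellow end, and the pink and red ones are outside it. Next, the rack pose and lid angles.

```bash
python3 - <<'E'
from h import *
for n in ('side','top'):
    c=load(n);W=world(c); hsv=cv2.cvtColor(c['color'],cv2.COLOR_RGB2HSV)
    roi=(W[...,0]>.44)&(W[...,0]<.7)&(W[...,1]<.05)&(W[...,1]>-.23)
    m=((cv2.inRange(hsv,(100,110,60),(125,255,255))>0)|(cv2.inRange(hsv,(18,110,80),(32,255,255))>0))&roi&(abs(W[...,2]-.048)<.006)
    m=cv2.morphologyEx(m.astype(np.uint8),cv2.MORPH_OPEN,np.ones((2,2)))>0
    Q=W[m]; print(n,cv2.minAreaRect((Q[:,:2]*1000).astype(np.float32)),np.median(Q[:,2]))
    C=np.array([.5727,-.0925]);a=np.radians(58.5);ey=np.array([np.cos(a),np.sin(a)]);ex=np.array([ey[1],-ey[0]])
    g=(cv2.inRange(hsv,(60,90,30),(92,255,255))>0)&roi&(W[...,2]>.07)
    P=W[g]; r=np.c_[(P[:,:2]-C)@ex,(P[:,:2]-C)@ey,P[:,2]]*1000
    for k,y in enumerate((-78,-26,26,78)):
        s=r[(r[:,1]>y-26)&(r[:,1]<y+26)]
        d=s[:,1]-(y-20);h=s[:,2]-78
        print(k+1,len(s),'x',np.median(s[:,0]).round(1),'d',np.percentile(d,[5,50,95]).round(1),'h',np.percentile(h,[5,50,95]).round(1))
        if len(s)>5:
            q=np.c_[d,h];v=np.linalg.svd(q-np.median(q,0))[2][0];print('   slope ang',np.arctan2(abs(v[1]),v[0]*np.sign(v[1])).round(2))
E
```

```text
side ((583.7714233398438, -89.33847045898438), (246.04150390625, 128.0985870361328), 58.61650085449219) nan
1 200 x -27.1 d [-1.2  5.4 12.2] h [ 6.8 21.3 36.4]
   slope ang 1.18
2 208 x -27.5 d [ 0.2 10.1 19.5] h [ 6.3 18.9 32.2]
   slope ang 0.96
3 200 x -28.2 d [ 0.9 10.1 21.2] h [ 4.9 18.8 32. ]
   slope ang 0.95
4 132 x -27.2 d [-4.1 -1.   1.9] h [ 7.2 22.3 36.2]
   slope ang 1.5
top ((nan, nan), (0.0, 0.0), 0.0) nan
1 51 x -28.1 d [ 1.   9.  15.5] h [13.4 29.6 38.9]
   slope ang 1.11
2 72 x -26.9 d [ 3.1 11.8 21.5] h [10.4 24.3 33.7]
   slope ang 0.96
3 78 x -27.6 d [ 2.1 11.3 21.4] h [10.1 22.4 36.2]
   slope ang 0.95
4 32 x -27.9 d [-1.2  3.1  7.4] h [26.4 33.8 43.1]
   slope ang 1.58
```

{"op": "drive_tool", "data": {"series": [[[-4, 0, 0], 0.12], [[-4, -4, 0], 0.24], [[-4, -8, 0], 0.36], [[-4, -12, 0], 0.48], [[-4, -16, 0], 0.6], [[-4, -20, 0], 0.72], [[-4, -24, 0], 0.84], [[-4, -26, 0], 0.94]], "hand": 1}}

```text
time: 0.77
tcp_pos: [0.1838, 0.3125, 0.4041]
ee_rot: [0.632, 0.775, -0.002, 0.0]
force: [0.1, -0.7, -0.2]
grip_width: -0.0
```

{"op": "drive_tool", "data": {"series": [[[0, 4, 0], 0.12], [[-1.5, 7.5, 0], 0.24], [[-4, 10.5, 0], 0.36], [[-7, 13, 0], 0.48], [[-10, 15, 0], 0.6], [[-13.5, 17, 0], 0.7], [[-17, 18.5, 0], 0.75], [[-20.5, 20, 0], 0.75]]}}

```text
time: 1.43
tcp_pos: [0.4248, 0.1564, 0.4045]
ee_rot: [0.871, 0.492, -0.0, 0.0]
force: [0.8, 1.2, -0.6]
grip_width: 0.0003
```

```bash
cat > st.py <<'E'
from h import *
from scipy.spatial.transform import Rotation as Ro
C=np.array([.5727,-.0925]);a=np.radians(58.5);ey=np.array([np.cos(a),np.sin(a)]);ex=np.array([ey[1],-ey[0]])
def st():
    o=robot.get_obs(); p=o['tcp_pos']; R=Ro.from_quat(o['ee_rot']).as_matrix()
    x=R[:,0]; print('t',round(o['time'],2),'rack x,y mm',((p[:2]-C)@ex*1000).round(1),((p[:2]-C)@ey*1000).round(1),'tip z',round(p[2]-.173,4),'yaw',np.degrees(np.arctan2(x[1],x[0])).round(2),'z',R[:,2].round(3),'F',o['force'].round(2),'j7',o['qpos'][6].round(2))
    return o,R
E
python3 - <<'E'
from st import *
o,R=st(); print(o['tcp_pos'])
t=np.array([*(C-.028*ex-.138*ey),.405]); print(((t-o['tcp_pos'])@R*100).round(2))
E
```

```text
t 1.43 rack x,y mm -256.2 134.9 tip z 0.2315 yaw 58.88 z [-0. -0. -1.] F [ 0.77  1.17 -0.59] j7 -0.85
[0.42479211 0.15640368 0.40450735]
[-27.44  22.64  -0.04]
```

{"op": "drive_tool", "data": {"series": [[[-3.1, 2.6, 0], -0.007], [[-6.2, 5.2, 0], -0.007], [[-9.3, 7.8, 0], -0.007], [[-12.4, 10.4, 0], -0.007], [[-15.5, 13, 0], -0.007], [[-18.6, 15.6, 0], -0.007], [[-21.7, 18, 0], -0.007], [[-24.5, 20.2, 0], -0.007]]}}

```text
time: 2.1
tcp_pos: [0.4709, -0.1585, 0.4046]
ee_rot: [0.869, 0.496, -0.0, 0.0]
force: [1.4, -0.8, 0.2]
grip_width: -0.0001
```

```bash
python3 - <<'E'
from st import *
o,R=st()
t=np.array([*(C-.028*ex-.138*ey),.405]); print(((t-o['tcp_pos'])@R*100).round(2))
E
```

```text
t 2.1 rack x,y mm -52.3 -109.4 tip z 0.2316 yaw 59.42 z [-0. -0. -1.] F [ 1.35 -0.83  0.15] j7 -0.09
[-2.9   2.38 -0.04]
```

{"op": "drive_tool", "data": {"series": [[[-2, 1.6, 0], 0.016], [[-2.9, 2.4, 2], 0.016], [[-2.9, 2.4, 5], 0.016], [[-2.9, 2.4, 8], 0.016], [[-2.9, 2.4, 10], 0.016], [[-2.9, 2.4, 10], 0.016]]}}

```text
time: 2.6
tcp_pos: [0.4759, -0.1924, 0.3008]
ee_rot: [0.872, 0.489, -0.003, -0.003]
force: [-0.5, 1.6, 0.0]
grip_width: -0.0003
```

```bash
python3 - <<'E'
from st import *
o,R=st()
for n in ('side','top'):
    c=cam(n);W=world(c)
    x0,x1,y0,y1=(240,420,150,300) if n=='side' else (240,400,140,270)
    cv2.imwrite('pics/%s1.png'%n,cv2.resize(c['color'][y0:y1,x0:x1,::-1],None,fx=4,fy=4,interpolation=cv2.INTER_CUBIC))
    p=o['tcp_pos']; r=(W[...,:2]-C); rx=r@ex*1000; ry=r@ey*1000
    near=(abs(rx+28)<45)&(ry>-185)&(ry<-104)&(W[...,2]>.09)&(W[...,2]<.17)
    z=W[near][:,2]*1000
    for lo in range(90,170,5):
        k=(z>=lo)&(z<lo+5)
        if k.sum()>2: print(n,lo,k.sum(),'x',np.percentile(rx[near][k],[2,98]).round(0),'y',np.percentile(ry[near][k],[2,98]).round(0))
E
```

```text
t 2.6 rack x,y mm -30.3 -135.7 tip z 0.1278 yaw 58.54 z [-0.007  0.002 -1.   ] F [-0.47  1.6   0.01] j7 0.04
side 130 12 x [-38. -22.] y [-148. -142.]
side 135 20 x [-45. -21.] y [-149. -137.]
side 140 18 x [-45. -19.] y [-149. -137.]
side 145 23 x [-46. -18.] y [-148. -131.]
side 150 18 x [-45. -20.] y [-150. -142.]
side 155 18 x [-45. -20.] y [-149. -141.]
side 160 20 x [-40. -26.] y [-150. -135.]
side 165 15 x [-48. -20.] y [-150. -138.]
```

View pics/side1.png

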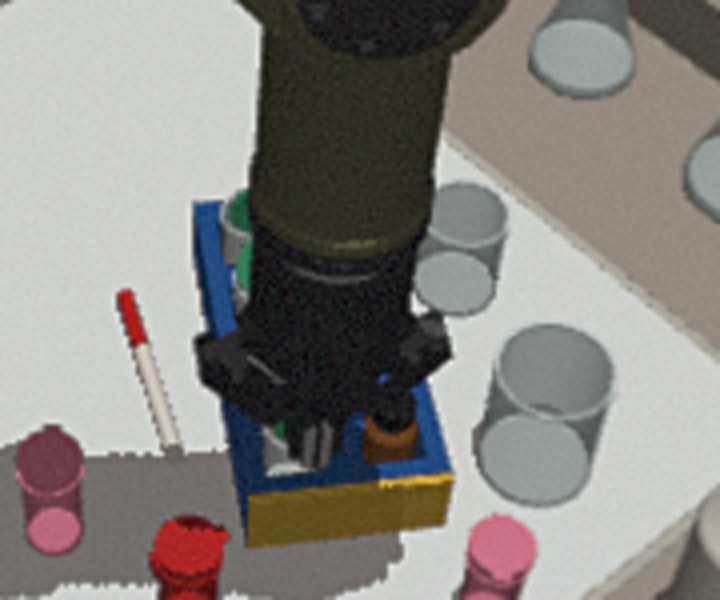

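View pics/top1.png

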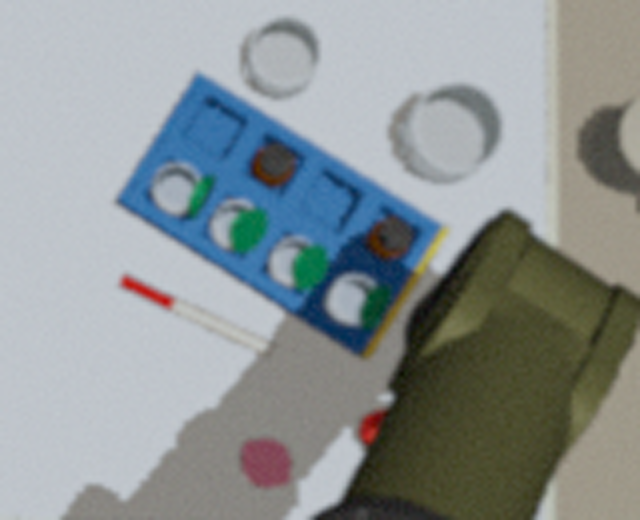

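The side view shows the shut fingertips at (318,460 in the crop), behind lid 1 and clear of everything. In depth the tips measure about 130 mm high, which agrees with the 173 mm tool length.

```bash
python3 - <<'E'
from st import *
st()
E
```

```text
t 2.7 rack x,y mm -28.8 -135.8 tip z 0.1316 yaw 58.53 z [-0.002  0.    -1.   ] F [0.35 0.03 0.6 ] j7 0.04
```

{"op": "drive_tool", "data": {"series": [[[0, 0.05, 1], 0], [[0, 0.05, 2.2], 0], [[0.5, 0.05, 3.2], 0], [[1.2, 0.05, 3.2], 0], [[1.8, 0.05, 3.2], 0], [[1.8, 0.05, 3.2], 0], [[1.8, 0.05, 3.2], 0]]}}

```text
time: 3.28
tcp_pos: [0.4876, -0.1775, 0.2733]
ee_rot: [0.872, 0.49, 0.0, 0.0]
force: [-0.6, 0.2, 0.8]
grip_width: -0.0001
```

```bash
python3 - <<'E'
from st import *
st()
E
```

```text
t 3.28 rack x,y mm -28.2 -116.9 tip z 0.1003 yaw 58.63 z [ 0.001 -0.    -1.   ] F [-0.64  0.22  0.8 ] j7 0.03
```

{"op": "drive_tool", "data": {"series": [[[0.7, 0, 0.2], 0], [[1.2, 0, 0.2], 0], [[1.6, 0, 0.2], 0], [[2.0, 0, 0.3], 0], [[2.4, 0, 0.4], 0], [[2.8, 0, 0.6], 0], [[3.2, 0, 0.9], 0], [[3.5, 0, 1.1], 0]]}}

```text
time: 3.95
tcp_pos: [0.5055, -0.1478, 0.2613]
ee_rot: [0.872, 0.489, -0.0, -0.0]
force: [-1.0, -0.6, 1.8]
grip_width: 0.0
```

```bash
python3 - <<'E'
from st import *
st()
E
```

```text
t 3.95 rack x,y mm -28.4 -82.3 tip z 0.0883 yaw 58.55 z [-0.  0. -1.] F [-1.04 -0.64  1.84] j7 -0.02
```

{"op": "drive_tool", "data": {"series": [[[0.2, 0, 0.2], 0], [[0.4, 0, 0.35], 0], [[0.6, 0, 0.5], 0], [[0.6, 0, 0.6], 0], [[0.6, 0, 0.65], 0], [[0.6, 0, 0.7], 0], [[0.6, 0, 0.7], 0], [[0.6, 0, 0.7], 0]]}}

```text
time: 4.62
tcp_pos: [0.5085, -0.144, 0.2555]
ee_rot: [0.873, 0.489, 0.0, 0.001]
force: [-1.4, -1.7, 9.1]
grip_width: 0.0001
```

```bash
python3 - <<'E'
from st import *
st()
E
```

```text
t 4.62 rack x,y mm -27.8 -77.4 tip z 0.0825 yaw 58.49 z [ 0.002 -0.001 -1.   ] F [-1.35 -1.69  9.1 ] j7 -0.03
```

{"op": "drive_tool", "data": {"series": [[[0, 0, -0.3], 0], [[0, 0, -0.8], 0], [[0, 0, -1.3], 0], [[0.3, 0, -1.7], 0], [[0.7, 0, -1.7], 0], [[1.1, 0, -1.7], 0], [[1.1, 0, -1.7], 0]]}}

```text
time: 5.2
tcp_pos: [0.5148, -0.1324, 0.2715]
ee_rot: [0.872, 0.49, 0.0, -0.0]
force: [0.8, 0.9, 0.3]
grip_width: -0.0002
```

```bash
cat > look.py <<'E'
import sys
from st import *
st(); k=sys.argv[1]; c=cam('side')
cv2.imwrite('pics/s_%s.png'%k,cv2.resize(c['color'][180:300,250:400,::-1],None,fx=5,fy=5,interpolation=cv2.INTER_CUBIC))
W=world(c);hsv=cv2.cvtColor(c['color'],cv2.COLOR_RGB2HSV)
g=(cv2.inRange(hsv,(60,80,20),(92,255,255))>0)
r=W[...,:2]-C;rx=r@ex*1000;ry=r@ey*1000
for i,y in enumerate((-78,-26,26,78)):
    m=g&(abs(rx+28)<24)&(ry>y-26)&(ry<y+26)&(W[...,2]>.06)
    if m.sum()>3: print('lid',i+1,m.sum(),'z pct',np.percentile(W[m][:,2]*1000,[3,50,97]).round(1),'d',np.percentile(ry[m]-y+20,[3,97]).round(1))
E
python3 look.py a
```

```text
t 5.2 rack x,y mm -28.6 -64.3 tip z 0.0985 yaw 58.64 z [ 0.     0.001 -1.   ] F [0.83 0.94 0.29] j7 -0.06
lid 1 210 z pct [ 79.2  82.4 252.1] d [-0.9 35.8]
lid 2 6 z pct [88.5 91.9 95.5] d [3.  6.8]
```

View pics/s_a.png

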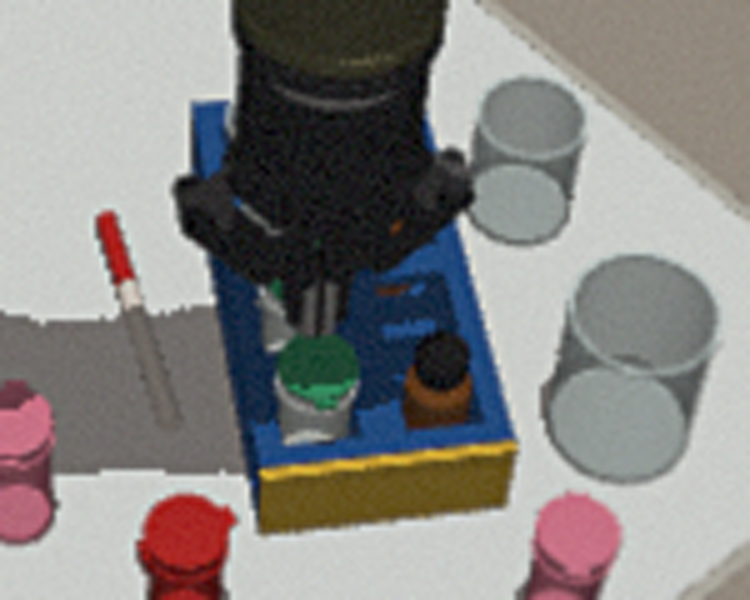

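Lid 1 at (318,368) lies flat, with its top at 82.4 mm (83 expected), so it is shut. Lid 2 gets the same sequence.

{"op": "drive_tool", "data": {"series": [[[0.7, -0.05, 0], 0], [[1.2, -0.05, 0], 0], [[1.6, -0.05, 0], 0], [[2.0, -0.05, 0.1], 0], [[2.4, -0.05, 0.2], 0], [[2.8, -0.05, 0.4], 0], [[3.2, 0, 0.7], 0], [[3.5, 0, 0.9], 0]]}}

```text
time: 5.92
tcp_pos: [0.5326, -0.1035, 0.2623]
ee_rot: [0.872, 0.489, -0.0, -0.0]
force: [-0.5, -1.3, 0.7]
grip_width: -0.0001
```

{"op": "drive_tool", "data": {"series": [[[0.2, 0, 0.2], 0], [[0.4, 0, 0.35], 0], [[0.6, 0, 0.5], 0], [[0.6, 0, 0.6], 0], [[0.6, 0, 0.65], 0], [[0.6, 0, 0.7], 0], [[0.6, 0, 0.7], 0], [[0.6, 0, 0.7], 0]]}}

```text
time: 6.58
tcp_pos: [0.5355, -0.099, 0.2559]
ee_rot: [0.872, 0.489, 0.0, 0.0]
force: [-0.4, -0.3, 3.4]
grip_width: 0.0001
```

```bash
python3 - <<'E'
from st import *
st()
E
```

```text
t 6.58 rack x,y mm -28.3 -25.0 tip z 0.0829 yaw 58.52 z [ 0. -0. -1.] F [-0.38 -0.31  3.36] j7 -0.12
```

3.4 N; I'll press a little further, up to about 8 N, then lift slightly and look.

{"op": "drive_tool", "data": {"series": [[[0, 0, 0.05], 0], [[0, 0, 0.1], 0], [[0, 0, 0.12], 0], [[0, 0, 0.12], 0]]}}

```text
time: 6.92
tcp_pos: [0.5355, -0.0991, 0.2549]
ee_rot: [0.872, 0.489, 0.0, 0.0]
force: [-2.2, -1.5, 7.0]
grip_width: -0.0001
```

{"op": "drive_tool", "data": {"series": [[[0, 0, -0.3], 0], [[0, 0, -0.8], 0], [[0, 0, -1.3], 0], [[0.3, 0, -1.8], 0], [[0.7, 0, -1.8], 0], [[1.0, 0, -1.8], 0], [[1.0, 0, -1.8], 0]]}}

```text
time: 7.5
tcp_pos: [0.5412, -0.089, 0.2723]
ee_rot: [0.872, 0.49, 0.0, -0.0]
force: [-0.3, -0.6, -0.5]
grip_width: -0.0002
```

```bash
python3 look.py b
```

```text
t 7.5 rack x,y mm -28.6 -13.5 tip z 0.0993 yaw 58.63 z [ 0.     0.001 -1.   ] F [-0.29 -0.56 -0.52] j7 -0.15
lid 1 202 z pct [78.1 82.4 86.2] d [ 0.3 38.7]
lid 2 186 z pct [ 78.6  82.6 257.1] d [-2.2 35.6]
lid 3 14 z pct [86.4 92.4 95.7] d [ 2.4 10.6]
lid 4 5 z pct [76.8 85.7 95. ] d [-5.2  7.4]
```

View pics/s_b.png

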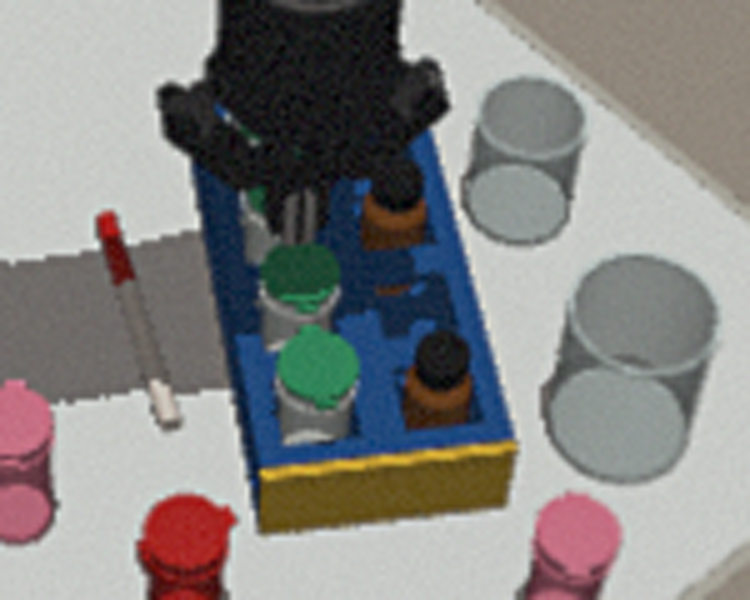

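Lids 1 (318,365) and 2 (300,275) are flat, with tops at 82.4 and 82.6 mm. Now lid 3.

{"op": "drive_tool", "data": {"series": [[[0.7, -0.05, 0], 0], [[1.2, -0.05, 0], 0], [[1.6, -0.05, 0], 0], [[2.0, -0.05, 0.1], 0], [[2.4, -0.05, 0.2], 0], [[2.8, -0.05, 0.4], 0], [[3.2, 0, 0.7], 0], [[3.5, 0, 0.9], 0]]}}

```text
time: 8.22
tcp_pos: [0.5592, -0.06, 0.2631]
ee_rot: [0.872, 0.489, -0.0, -0.0]
force: [0.5, -0.5, 0.8]
grip_width: -0.0003
```

{"op": "drive_tool", "data": {"series": [[[0.2, 0, 0.2], 0], [[0.4, 0, 0.35], 0], [[0.65, 0, 0.5], 0], [[0.65, 0, 0.6], 0], [[0.65, 0, 0.7], 0], [[0.65, 0, 0.8], 0], [[0.65, 0, 0.8], 0], [[0.65, 0, 0.8], 0]]}}

```text
time: 8.88
tcp_pos: [0.5624, -0.0552, 0.2558]
ee_rot: [0.872, 0.489, 0.0, 0.0]
force: [-1.0, 0.3, 4.1]
grip_width: 0.0001
```

```bash
python3 - <<'E'
from st import *
st()
E
```

```text
t 8.88 rack x,y mm -28.3 26.4 tip z 0.0828 yaw 58.52 z [ 0. -0. -1.] F [-0.97  0.27  4.15] j7 -0.2
```

{"op": "drive_tool", "data": {"series": [[[0, 0, 0.05], 0], [[0, 0, 0.1], 0], [[0, 0, 0.12], 0], [[0, 0, 0.12], 0]]}}

```text
time: 9.22
tcp_pos: [0.5624, -0.0552, 0.2548]
ee_rot: [0.872, 0.489, 0.0, 0.0]
force: [-1.7, -1.5, 6.6]
grip_width: 0.0001
```

{"op": "drive_tool", "data": {"series": [[[0, 0, -0.3], 0], [[0, 0, -0.8], 0], [[0, 0, -1.3], 0], [[0.2, 0, -1.8], 0], [[0.3, 0, -2.0], 0], [[0.3, 0, -2.0], 0], [[0.3, 0, -2.0], 0]]}}

```text
time: 9.8
tcp_pos: [0.5641, -0.052, 0.2744]
ee_rot: [0.872, 0.489, 0.0, 0.0]
force: [0.3, 0.7, 0.2]
grip_width: -0.0002
```

```bash
python3 look.py c
```

```text
t 9.8 rack x,y mm -28.5 30.0 tip z 0.1014 yaw 58.57 z [ 0.  0. -1.] F [0.29 0.7  0.22] j7 -0.22
lid 1 200 z pct [78.6 82.1 85.4] d [ 0.8 38.4]
lid 2 196 z pct [ 79.   82.6 315.9] d [ 0.9 41.7]
lid 3 149 z pct [ 78.1  82.6 192.4] d [ 1.5 32.1]
lid 4 9 z pct [ 90.8  96.6 104.7] d [-4.9 -1.3]
```

View pics/s_c.png

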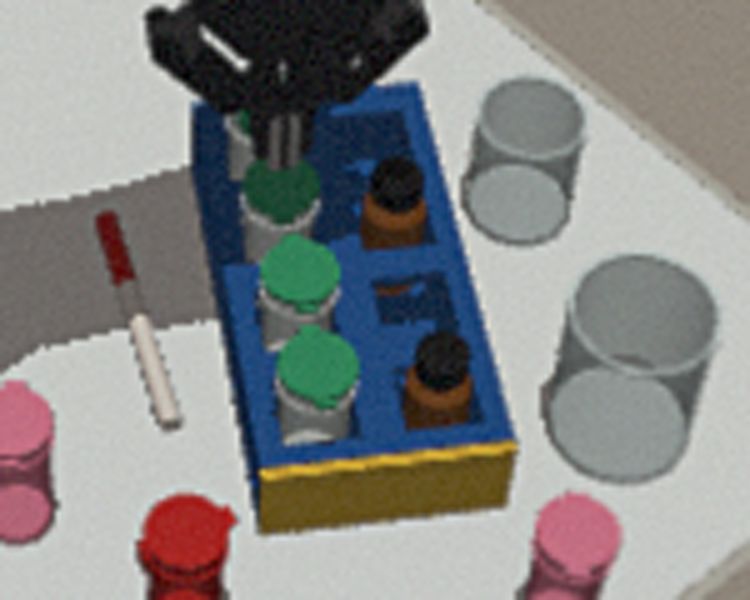

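Lids 1–3 are flat, tops at 82.1–82.6 mm; lid 4 still stands upright. Folding lid 4, pushing it a little higher up at first.

{"op": "drive_tool", "data": {"series": [[[0.8, 0, 0], 0], [[1.5, 0, 0], 0], [[2.1, 0, 0], 0], [[2.6, 0, 0.1], 0], [[3.0, 0, 0.2], 0], [[3.4, 0, 0.4], 0], [[3.8, 0, 0.6], 0], [[4.2, 0, 0.9], 0]]}}

```text
time: 10.52
tcp_pos: [0.586, -0.0162, 0.2651]
ee_rot: [0.872, 0.489, -0.0, 0.0]
force: [0.1, -0.6, 1.0]
grip_width: -0.0001
```

{"op": "drive_tool", "data": {"series": [[[0.3, 0, 0.3], 0], [[0.6, 0, 0.55], 0], [[0.8, 0, 0.75], 0], [[0.8, 0, 0.85], 0], [[0.8, 0, 0.95], 0], [[0.8, 0, 1.0], 0], [[0.8, 0, 1.05], 0], [[0.8, 0, 1.05], 0]]}}

```text
time: 11.18
tcp_pos: [0.5901, -0.0104, 0.2555]
ee_rot: [0.873, 0.489, 0.0, 0.0]
force: [-1.6, -1.8, 7.4]
grip_width: -0.0
```

```bash
python3 - <<'E'
from st import *
st()
E
```

```text
t 11.18 rack x,y mm -28.1 79.1 tip z 0.0825 yaw 58.49 z [ 0.001 -0.    -1.   ] F [-1.61 -1.81  7.45] j7 -0.29
```

7.4 N on lid 4. Next: hold, lift a little, check, then rise clear.

{"op": "drive_tool", "data": {"series": [[[0, 0, 0.05], 0], [[0, 0, 0.05], 0], [[0, 0, -0.3], 0], [[0, 0, -0.8], 0], [[0, 0, -1.8], 0], [[0, 0, -3.5], 0], [[1.5, 0, -5], 0], [[3.5, 0, -6.5], 0]]}}

```text
time: 11.85
tcp_pos: [0.608, 0.0186, 0.3214]
ee_rot: [0.873, 0.487, -0.0, 0.0]
force: [-0.3, -0.2, -0.1]
grip_width: 0.0002
```

```bash
python3 look.py d
```

```text
t 11.85 rack x,y mm -28.0 113.2 tip z 0.1484 yaw 58.34 z [ 0.    -0.001 -1.   ] F [-0.33 -0.17 -0.08] j7 -0.37
lid 1 199 z pct [78.5 82.2 85.4] d [ 1.5 38.4]
lid 2 178 z pct [77.9 82.2 85.4] d [ 2.1 39.5]
lid 3 164 z pct [78.3 82.1 85.7] d [ 2.  38.7]
lid 4 164 z pct [ 78.6  82.4 306.1] d [ 0.9 37.7]
```

View pics/s_d.png

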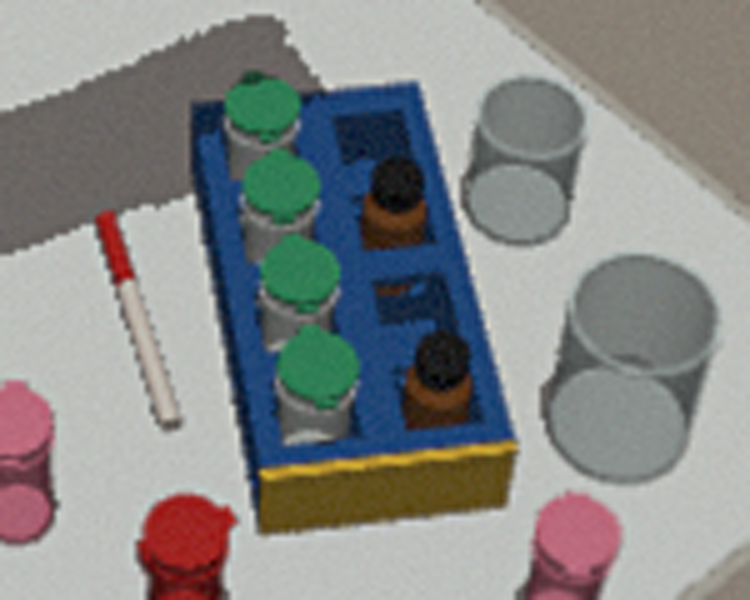

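All four lids lie flat: (318,367), (300,273), (282,186), (262,108). I'll rise clear and check each lid's slope and the rack's position.

{"op": "drive_tool", "data": {"series": [[[0, 0, -3], 0], [[0, 0, -6], 0], [[0, 0, -8], 0], [[0, 0, -8], 0]]}}

```text
time: 12.23
tcp_pos: [0.6091, 0.0198, 0.4049]
ee_rot: [0.872, 0.489, 0.004, 0.002]
force: [-0.2, -0.5, 1.0]
grip_width: -0.0004
```

```bash
python3 - <<'E'
from st import *
s0=load('side') if 0 else None
st()
for n in('side','top'):
    c=cam(n);W=world(c);hsv=cv2.cvtColor(c['color'],cv2.COLOR_RGB2HSV)
    g=(cv2.inRange(hsv,(60,80,20),(92,255,255))>0)
    r=W[...,:2]-C;rx=r@ex*1000;ry=r@ey*1000;z=W[...,2]*1000
    for i,y in enumerate((-78,-26,26,78)):
        m=g&(abs(rx+28)<22)&(abs(ry-y)<22)&(z>60)&(z<130)
        if m.sum()<15: continue
        A=np.c_[ry[m]-y,np.ones(m.sum())];p=np.linalg.lstsq(A,z[m],rcond=None)[0];print(n,i+1,m.sum(),'slope',p[0].round(3),'z',p[1].round(1))
    roi=(W[...,0]>.44)&(W[...,0]<.7)&(W[...,1]<.05)&(W[...,1]>-.23)&(abs(z-48)<6)&(cv2.inRange(hsv,(100,120,60),(125,255,255))>0)
    print(cv2.minAreaRect((W[roi][:,:2]*1000).astype(np.float32)))
E
```

```text
t 12.23 rack x,y mm -27.6 114.8 tip z 0.2319 yaw 58.55 z [ 0.008  0.    -1.   ] F [-0.16 -0.5   0.97] j7 -0.41
side 1 198 slope 0.007 z 82.1
side 2 179 slope 0.025 z 82.1
side 3 161 slope 0.016 z 82.1
side 4 151 slope 0.028 z 82.2
((575.4986572265625, -87.5396728515625), (223.31771850585938, 115.61155700683594), 58.93391799926758)
top 1 126 slope 0.052 z 83.5
top 2 127 slope 0.014 z 83.7
top 3 128 slope 0.039 z 83.6
((567.253173828125, -101.11707305908203), (183.515625, 113.0671157836914), 58.37384796142578)
```

```bash
python3 -c "
from cell import robot
print(robot.hand_in())"
```

```text
the job is handed in; nothing more can be done
None
```

I folded all four green lids shut in one low pass from the yellow end, using closed fingertips, and handed the job in at about 12 s. Each lid got a light press; the readings while pressing were about 7–9 N.

**Lids:** after the last lid, the side camera put all four lid tops at 82.1–82.2 mm (83 expected). Their slopes were 0.007–0.028 rad, under the 0.08 rad limit. The top camera gave 83.5–83.7 mm and slopes of 0.014–0.052 rad for lids 1–3. It gave no reading for lid 4, so that one is checked by the side camera only.

**Rack and surroundings:** the side camera found the rack within about 2 mm of where it started. The top camera's rack outline came out about 15 mm off and too short. I put that down to the arm blocking part of its view and did not re-measure. In the last side picture the vials stood upright and the bottles, beakers, marker and pink and red look-alikes looked undisturbed. I did not measure those, and the flask, wash bottle and dish were outside that picture and not rechecked. The hand was well clear of everything at hand-in.

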